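# Wind the marking slide home and hold the enabling lever

### The job

Get the steel block ready to be marked: wind the crank clockwise until the carriage with the block is fully home against its stop screw and let go of the crank. Only then press the sprung paddle lever half-way down, so that its pointer pin stands between the two ribs, and hold it there: the program finishes while still holding it, and the lever must never be pushed through to the bottom, which trips the laser. Leave the round push-button and the needle file as they are.

Things in the scene. Friction and masses are not known exactly. Their poses are not given: they have to be found in the camera images.
- handle (a point): centre of the crank's handle: a black upright sleeve, 20 mm in diameter and 46 mm tall (its centre stands 108 mm above the table), that spins freely on its pin at the end of the crank arm, 45 mm from the crank's axis; free all round above the arm (top of the arm 84 mm above the table)
- crank_axis (a point): point on the crank's vertical axis at the height of the handle's centre. Its frame is that of the fixed marking slide, an aluminium plate 110 x 320 mm: its y axis runs along the slide towards the stop (to the robot's left), x away from the robot. A grey gearbox 62 mm high stands under the crank; the block on the carriage reaches 58 mm above the table
- crank (a joint): turn of the crank (rad), growing clockwise seen from above; 5.5 = carriage against its stop, cannot go further; starts between 0.3 and 2.7. At value q the arm points from the axis along the slide's own -y turned clockwise by q (direction in the slide's frame: x = -sin q, y = -cos q). It turns lightly (about 2 N at the handle) and stays where it is left
- carriage (a joint): travel of the carriage (m), 8 mm per radian of the crank; 0.044 = touching the stop (home)
- nose (a point): middle of the front face of the carriage's nose, which meets the stop screw; on the carriage, a 78 x 72 mm steel table carrying a steel block 64 x 64 x 20 mm
- stop_face (a point): middle of the end of the fixed stop screw that the nose touches when home
- pad_top (a point): centre of the top of the lever's black pad (50 x 50 x 10 mm), at the robot's end of a steel lever on a grey pedestal (150 x 76 mm, 45 mm high); pivot 115 mm behind it, 80 mm above the table. Pad top above the table: 108 mm released (lever slopes up 0.2 rad), 89 mm in the middle position, 71 mm at the bottom. Either pedestal may be the left one
- lever (a joint): angle of the lever (rad), 0 = released (up), growing as it is pressed; 0.16 = middle position, pointer pin half-way between the two ribs of the post at the lever's left; 0.32 = bottom; above 0.27 trips. A spring pushes it up with about 4 N at the pad when released, 8 N in the middle, 11 N at the bottom
- cycle_button (a joint): travel of the round push-button (grey, 32 mm in diameter) on the other, shorter grey pedestal (100 x 76 mm, 45 mm high), 6 mm = fully down; must not be pressed
- button_spot (a point): about the top centre of the round push-button
- file_mid (a point): middle of the loose needle file (180 mm long, 23 mm thick, wooden handle) lying on the table between the slide and the pedestals; must not be disturbed

How it is judged (in metres and radians):
On the way, in this order (a step that is already met when the one before it is completed fails the run):
1. the carriage is home against its stop (within 1.5 mm) and the crank's handle is let go (value of joint carriage above 0.0425 m and contact force between crank and the arm below 0.1 N and contact force between crank and the fingers below 0.1 N), for 0.2 s.
2. the lever is held in its middle position (0.11 to 0.21 rad) for one second (value of joint carriage above 0.0425 m and value of joint lever between 0.11 and 0.21 rad), for 1 s.
At the end, for the whole second after the job is handed in: The carriage is within 1.5 mm of its stop, the robot itself holds the lever between 0.11 and 0.21 rad (middle 0.16), the button is not pressed and the needle file lies within 20 mm of where it was (all of step 2 and (contact force between lever and the fingers above 2 N or contact force between lever and the arm above 2 N) and value of joint cycle_button below 0.002 m and distance of file_mid from where it was at the start of the episode below 0.02 m); the arm keeps its last pose, push and grip.
It fails at once if the lever is pushed through to the bottom (above 0.27 rad) (value of joint lever above 0.27 rad).
It fails at once if the lever is pressed before the carriage is home (value of joint lever above 0.06 rad and value of joint carriage below 0.0425 m).
It fails at once if the round push-button is pressed (value of joint cycle_button above 0.003 m).
It fails at once if the needle file is shoved aside (distance of file_mid from where it was at the start of the episode above 0.02 m).
It also fails if it takes over 48 s, if anything falls off the work surface, if the arm or the gripper's body presses on something with over 40 N, if the wrist force passes 120 N, or if a joint passes its speed limit or range.

### The arm

A 7-joint arm with a two-finger parallel gripper is mounted at the origin on a cart in front of the work surface, level with it; the furniture and walls round the work are solid. World frame = base frame: x ahead of the robot, y to its left, z up, the work surface at z = 0. Lengths are in mm, angles in rad, forces in N, time in s.
With the tool pointing down it reaches from about 400 to 900 mm from the base axis. Payload 5.6 kg.
Tool frame: the origin (TCP) lies midway between the tips of the shut fingers; the grasp point (between the pads) lies 19 mm behind it; z points along the fingers, x is the direction in which the jaws open and shut, and the axes are right-handed (so a half turn about z gives the same grasp; the last joint's range is limited). The gripper opens to 92 mm and grips with 3 to 60 N. Pads are 20 mm wide; open, the fingers measure 128 mm over their backs; the gripper's body (75 mm by 189 mm) begins 69 mm behind the grasp point.
Start: joints at [1.213, 0.468, -0.012, 1.603, 0.006, 1.071, -0.056], TCP at [201.216, -618.079, 214.592] pointing down, gripper open.
Joint ranges: [-2.53, 2.53], [-0.31, 2.02], [-1.57, 1.55], [0.28, 2.44], [-1.29, 4.43], [0.15, 1.84], [-2.92, 2.92]. Speed limits (rad/s): [2.57, 2.57, 3.14, 3.14, 3.14, 3.14, 3.14].

### API

Orientations are given as a unit quaternion [x, y, z, w].
In Python, from plant import ctrl gives the robot as it stands.
- The arm moves only by the shell command python3 -m inch 'ROWS' [FORCE]. ROWS is JSON, one flat list of numbers, 7 for each row, row after row: the shift along the tool's x, y, z in mm, then the turn, a rotation vector about the tool's x, y, z in degrees, then the opening in per cent of the stroke, from 0 (shut) to 100 (fully open). In form: [dx, dy, dz, wx, wy, wz, fingers, dx, dy, dz, wx, wy, wz, fingers, ...]. A call has 1 to 20 rows; each row is the pose to reach, as a shift and turn from the pose commanded when the call began, along the tool's axes at that moment; what a row does not reach only later rows make up. A row lasts 1/10 s, in which the tool goes at most 50 mm and 8.59 degrees, less where a joint would pass 70% of its speed; a pose out of reach is approached as far as the arm can. A call with a gripper value outside its range is refused whole. The fingers move at their own pace and stop on an object; FORCE is the grip in N (left out, the last holds). Time passes only in rows, so rows that repeat a pose let the fingers close. It gives the time, the measured TCP pose, the force and the opening at its end, in the units of the state.
- ctrl.get_state(): the state, without advancing time (a new reading comes with each control period).
- ctrl.grab_frame(name): name is "side" or "top" or "wrist"; returns a dict with "frame" (480x640x3 uint8, blue, green, red), "mtx" (3x3 intrinsics, pixels), "cam_to_world" (4x4, takes a point from camera to world coordinates). Camera axes: x right, y down, z forward; pixel columns grow to the right and rows downward; lengths in mm; the calibration is good to about 2 mm. A picture is of the moment at which its call begins. There is no depth.
- ctrl.hand_in(): hands the job in, once; it reports no verdict.
The state is a dict: "clock": time; "joint_positions": joint angles; "joint_velocities": joint speeds; "joint_efforts": joint torques, N m; "tool_pos": TCP position; "ee_rot": TCP orientation; "ft_force": force on the tool from outside, world axes, zero at the start; "ft_torque": the same for the moment, N m; "finger_gap": opening from 0.0 (shut) to 1.0 (fully open).
Only numpy, scipy, OpenCV 4.12 (cv2) and the standard library are available. Lean on these libraries where they do the work, as an engineer would, in place of code of your own. Each camera call takes 0.05 s, during which the arm holds its last target. There are 200 camera calls.

## Working session

There is one attempt and no reset: what is moved stays moved. The work goes in short steps, Python scripts to look and compute and a shell command to move; the robot and the scene stay as the last step left them, time stands still between calls to the robot, and variables do not carry over. Pictures are saved under pics/ and viewed, about 8 in all and at most 12, crops included, and the job is handed in when it is done.

```bash
mkdir -p pics; ls
cat > h.py <<'E'
import numpy as np, cv2
from plant import ctrl
from scipy.spatial.transform import Rotation as R
def grab(n,f):
    d=ctrl.grab_frame(n); cv2.imwrite('pics/'+f,d['frame']); np.savez('pics/'+f+'.npz',m=d['mtx'],T=d['cam_to_world']); return d
def px(f,u,v,z):
    d=np.load('pics/'+f+'.npz'); T=d['T']; r=T[:3,:3]@np.linalg.solve(d['m'],[u,v,1.]); o=T[:3,3]
    return o+r*(z-o[2])/r[2]
def proj(f,p):
    d=np.load('pics/'+f+'.npz'); T=d['T']; c=d['m']@(T[:3,:3].T@(np.array(p)-T[:3,3])); return c[:2]/c[2]
E
python3 - <<'E'
from h import *
s=ctrl.get_state(); print(s['clock'],s['tool_pos'],s['ee_rot'],s['finger_gap'],s['ft_force'])
for n in('top','side'):
    d=grab(n,n+'1.png'); print(n,d['cam_to_world'].round(2).tolist(),d['mtx'][0,0])
E
```

```text
pics
0.0 [ 200.99960886 -617.53352908  213.65302585] [ 8.09178566e-01 -5.87562146e-01 -7.48294555e-04 -4.61189535e-04] 0.999864520080603 [-0.90618145 -0.02790938  0.11830318]
top [[0.02, -0.98, 0.18, 362.68], [-1.0, -0.02, 0.0, -30.24], [-0.0, -0.18, -0.98, 1028.74], [0.0, 0.0, 0.0, 1.0]] 470.0331839658334
side [[-0.97, -0.12, 0.22, 306.98], [-0.25, 0.56, -0.79, 881.02], [-0.02, -0.82, -0.57, 754.21], [0.0, 0.0, 0.0, 1.0]] 528.5725422584235
```

View pics/top1.png

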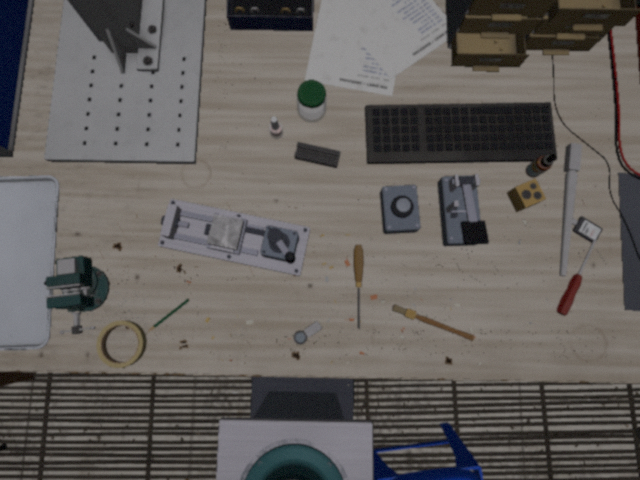

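View pics/side1.png

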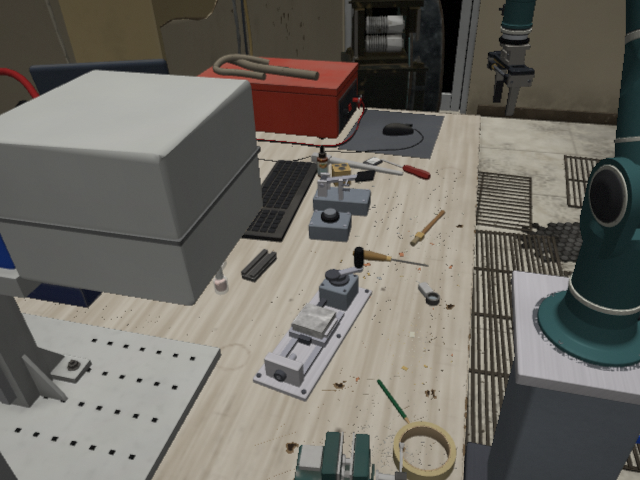

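Run:
```python
from h import *
a=cv2.imread('pics/top1.png'); b=cv2.imread('pics/side1.png')
A=cv2.resize(a[190:290,150:325],None,fx=4,fy=4,interpolation=2)
B=cv2.resize(b[230:330,300:400],None,fx=4,fy=4,interpolation=2)[:, :]
cv2.imwrite('pics/c1.png',cv2.resize(np.hstack([A]),None,fx=1,fy=1))
C=cv2.resize(a[165:255,370:500],None,fx=4,fy=4,interpolation=2)
w=cv2.copyMakeBorder(C,0,400-C.shape[0] if C.shape[0]<400 else 0,0,0,0)
cv2.imwrite('pics/c1.png',cv2.resize(A,(700,400)))
# corners of slide plate approx z=10
for n,u,v,z in [('handle top',290,257,131),('handle c',290,257,108),('pad',474,232,108),('button',401,205,60),('file',359,285,10),('pl a',167,201,10),('pl b',310,230,10),('pl c',301,274,10),('pl d',160,240,10),('gearaxis',280,241,84)]:
    print(n,px('top1.png',u,v,z).round(0))
print(px('side1.png',358,250,131).round(0),px('side1.png',359,257,108).round(0),px('side1.png',337,275,84).round(0),px('side1.png',366,175,108).round(0))
```

```text
handle top [476.  15. 131.]
handle c [479.  16. 108.]
pad [ 536. -348.  108.]
button [ 601. -213.   60.]
file [ 434. -129.   10.]
pl a [612. 299.  10.]
pl b [553. -21.  10.]
pl c [455.  -3.  10.]
pl d [524. 308.  10.]
gearaxis [515.  39.  84.]
[477.  22. 131.] [476.  14. 108.] [514.  53.  84.] [ 531. -348.  108.]
```

View pics/c1.png

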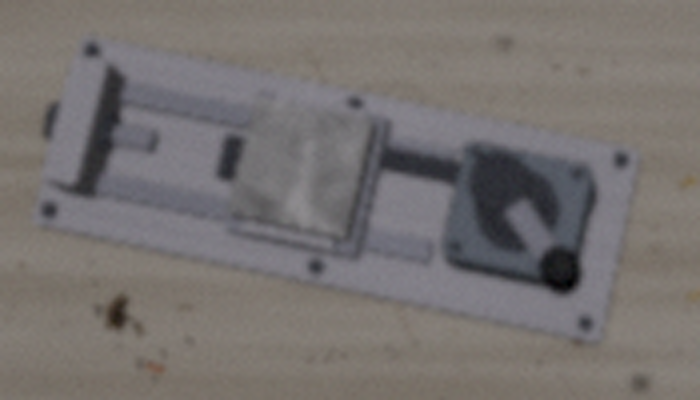

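The top and side views agree. The handle is at about (476,15), the axis at about (514,40) and q at about 0.77. The pad centre is near (533,-348), the button near (601,-213) and the file near (434,-129). I'm moving above the handle via a waypoint.

```bash
python3 -m inch '[-10,-18,0,0,0,0,100, -32,-54,0,0,0,0,100, -57,-95,0,0,0,0,100, -82,-137,0,0,0,0,100, -107,-179,0,0,0,0,100, -132,-221,0,0,0,0,100, -157,-263,0,0,0,0,100, -182,-304,0,0,0,0,100, -210,-343,0,0,0,0,100, -245,-370,0,0,0,0,100, -285,-384,0,0,0,0,100, -325,-397,0,0,0,0,100, -365,-409,0,0,0,0,100, -405,-422,0,0,0,0,100, -445,-434,0,0,0,0,100, -480,-445,0,0,0,0,100, -505,-453,0,0,0,0,100, -517,-457,0,0,0,0,100, -517,-457,0,0,0,0,100, -517,-457,0,0,0,0,100]'
python3 - <<'E'
from h import *
grab('wrist','w1.png'); d=grab('top','top2.png')
s=ctrl.get_state(); print(s['clock'],s['tool_pos'],R.from_quat(s['ee_rot']).as_matrix().round(3).tolist(),s['finger_gap'],s['ft_force'])
for p in [(476,15,131),(514,40,84),(476,15,108)]: print(proj('w1.png',p))
E
```

```text
clock: 2.1
tool_pos: [475.7, 13.6, 214.3]
ee_rot: [0.809, -0.588, -0.0, 0.0]
ft_force: [-0.6, -0.1, -0.9]
finger_gap: 0.999
2.2 [475.77317821  13.19846903 214.38849174] [[0.307, -0.952, -0.0], [-0.952, -0.307, -0.001], [0.0, 0.001, -1.0]] 0.9999142352457855 [-0.15124143 -0.17138948 -0.29166098]
[318.52623446 245.86640585]
[302.50062201 172.2375409 ]
[318.60347963 237.01676493]
```

View pics/w1.png

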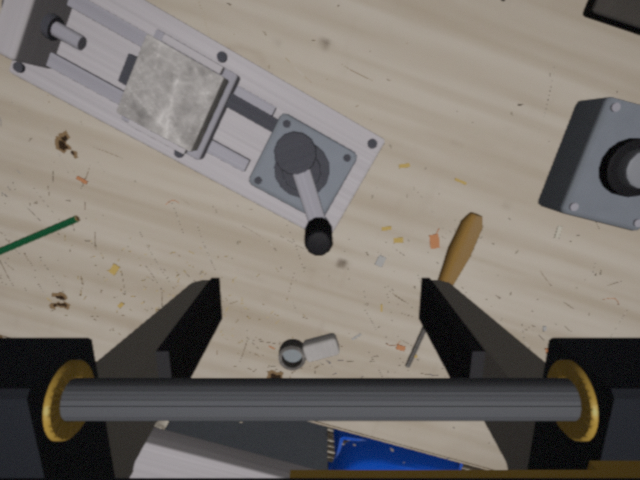

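The wrist view has the handle top at (319,242) against a predicted (318.5,246), so the estimate is good to 1–2 mm. The hub top is at (295,153). I'll check the hub height and work out the circle rows.

Run:
```python
from h import *
for z in (84,90,100,108): print(z,px('w1.png',295,153,z).round(1))
print('disc',px('w1.png',302,170,66).round(1),px('w1.png',302,170,75).round(1)); h=px('w1.png',319,242,131); print('handle',h.round(1))
print('plate corner R',px('w1.png',382,142,10).round(1))
M=R.from_quat(ctrl.get_state()['ee_rot']).as_matrix()
ax=np.array([513.5,39.5]); xs=np.array([.980,-.199]); ys=np.array([.199,.980])
v=h[:2]-ax; print(np.hypot(*v), 'q',np.arctan2(-v@xs,-v@ys))
def P(q): return ax+45*(-np.sin(q)*xs-np.cos(q)*ys)
q0=.77
for q in np.r_[np.arange(.77,5.5,.2),5.5,5.6]:
    d=np.r_[P(q)-P(q0),0]; print(round(q,2),(M.T@d)[:2].round(0).astype(int),end='; ')
print(M.T@(np.r_[h[:2],0]-np.r_[475.7,13.4,0]))
```

```text
84 [525.7  49.5  84. ]
90 [526.1  49.2  90. ]
100 [526.8  48.8 100. ]
108 [527.3  48.5 108. ]
disc [513.7  41.1  66. ] [514.6  41.   75. ]
handle [478.6  15.5 131. ]
plate corner R [554.8 -20.3  10. ]
42.317319235817024 q 0.7680004969651791
0.77 [0 0]; 0.97 [-9  2]; 1.17 [-18   2]; 1.37 [-27   0]; 1.57 [-35  -4]; 1.77 [-42  -9]; 1.97 [-48 -16]; 2.17 [-53 -23]; 2.37 [-56 -32]; 2.57 [-58 -40]; 2.77 [-57 -49]; 2.97 [-55 -58]; 3.17 [-51 -66]; 3.37 [-46 -74]; 3.57 [-39 -79]; 3.77 [-32 -84]; 3.97 [-23 -87]; 4.17 [-14 -88]; 4.37 [ -5 -87]; 4.57 [  3 -85]; 4.77 [ 11 -81]; 4.97 [ 19 -75]; 5.17 [ 24 -69]; 5.37 [ 29 -61]; 5.5 [ 31 -55]; 5.6 [ 32 -51]; [-1.11750352e+00 -3.44201331e+00 -2.34948789e-03]
```

Measurements agree: axis (514,40), handle (477.5,15.5). The round part past the axis is the crank's far end. I'll descend and grip lightly.

```bash
python3 -m inch '[-1,-2,20,0,0,0,70, -1,-2,50,0,0,0,60, -1,-2,80,0,0,0,60, -1,-2,100,0,0,0,60, -1,-2,110,0,0,0,60, -1,-2,114,0,0,0,60, -1,-2,114,0,0,0,30, -1,-2,114,0,0,0,15, -1,-2,114,0,0,0,10, -1,-2,114,0,0,0,10, -1,-2,114,0,0,0,10, -1,-2,114,0,0,0,10]' 15
```

```text
clock: 3.4
tool_pos: [477.7, 16.4, 101.1]
ee_rot: [0.809, -0.588, 0.0, -0.0]
ft_force: [-0.2, -0.2, 3.7]
finger_gap: 0.214
```

Gripped (19.7 mm). I'll wind the first part.

```bash
python3 -m inch '[-4,1,0,0,0,0,10, -9,2,0,0,0,0,10, -18,2,0,0,0,0,10, -27,0,0,0,0,0,10, -35,-4,0,0,0,0,10, -42,-9,0,0,0,0,10, -48,-16,0,0,0,0,10, -53,-23,0,0,0,0,10, -56,-32,0,0,0,0,10, -58,-40,0,0,0,0,10, -57,-49,0,0,0,0,10, -57,-49,0,0,0,0,10]'
```

```text
clock: 4.6
tool_pos: [507.6, 86.2, 101.1]
ee_rot: [0.809, -0.587, 0.001, -0.0]
ft_force: [1.8, -4.0, 8.2]
finger_gap: 0.213
```

```bash
python3 -m inch '[2,-9,0,0,0,0,10, 6,-17,0,0,0,0,10, 11,-25,0,0,0,0,10, 18,-30,0,0,0,0,10, 25,-35,0,0,0,0,10, 34,-38,0,0,0,0,10, 43,-39,0,0,0,0,10, 52,-38,0,0,0,0,10, 60,-36,0,0,0,0,10, 68,-32,0,0,0,0,10, 76,-26,0,0,0,0,10, 81,-20,0,0,0,0,10, 86,-12,0,0,0,0,10, 88,-6,0,0,0,0,10, 89,-2,0,0,0,0,10, 89,-2,0,0,0,0,10]'
python3 - <<'E'
from h import *
d=grab('top','top3.png'); d2=grab('side','side3.png')
s=ctrl.get_state(); print(s['clock'],s['tool_pos'],s['finger_gap'],s['ft_force'])
A=cv2.resize(d['frame'][180:290,150:325],None,fx=3,fy=3,interpolation=2)
B=cv2.resize(d2['frame'][250:400,240:390],(450,450),interpolation=2)[:330]
B=cv2.resize(d2['frame'][270:400,245:345],(254,330),interpolation=2)
cv2.imwrite('pics/c3.png',np.hstack([A,B]))
E
```

```text
clock: 6.2
tool_pos: [539.6, 4.1, 101.3]
ee_rot: [0.809, -0.587, 0.003, -0.004]
ft_force: [12.2, 5.0, -4.4]
finger_gap: 0.216
6.3 [539.66137772   4.11156769 101.26759931] 0.21651248277899132 [12.17349953  4.06730571 -3.05540216]
```

View pics/c3.png

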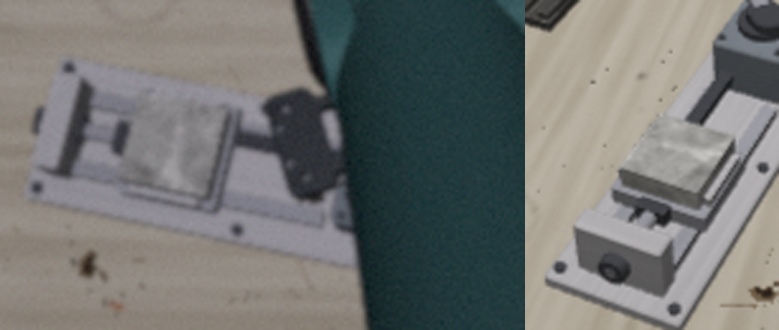

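The side crop shows the nose meeting the stop screw. The handle position gives q≈5.46, and a 13 N reaction opposes further motion, so the carriage is home. I'll release and lift.

```bash
python3 -m inch '[0,0,0,0,0,0,25, 0,0,0,0,0,0,40, 0,0,0,0,0,0,40, 0,0,0,0,0,0,40, 0,0,-8,0,0,0,40, 0,0,-25,0,0,0,40, 0,0,-50,0,0,0,40, 0,0,-80,0,0,0,40, 0,0,-100,0,0,0,0, 0,0,-100,0,0,0,0, 0,0,-100,0,0,0,0]' 20
python3 - <<'E'
from h import *
grab('side','side4.png')
s=ctrl.get_state(); print(s['clock'],s['tool_pos'],s['ee_rot'],s['finger_gap'],s['ft_force'])
d=cv2.imread('pics/side4.png'); w=grab('wrist','w4.png')['frame']
cv2.imwrite('pics/c4.png',np.hstack([cv2.resize(d[230:400,245:385],(371,450),interpolation=2),cv2.resize(w[:,:480],(429,429))[:450] if 0 else cv2.resize(w,(429,322),interpolation=3)[:0].reshape(0,429,3) if 0 else cv2.copyMakeBorder(cv2.resize(w,(429,322),interpolation=3),0,128,0,0,0)]))
E
```

```text
clock: 7.4
tool_pos: [535.5, 1.8, 200.8]
ee_rot: [0.809, -0.588, 0.0, 0.0]
ft_force: [-1.1, 0.0, 0.2]
finger_gap: 0.164
7.45 [535.04410216   1.71023756 199.97189083] [ 8.09124848e-01 -5.87636456e-01 -4.12251692e-04  4.54477147e-04] 0.12011199506747874 [-0.2537847  -0.17524645  0.11444853]
```

View pics/c4.png

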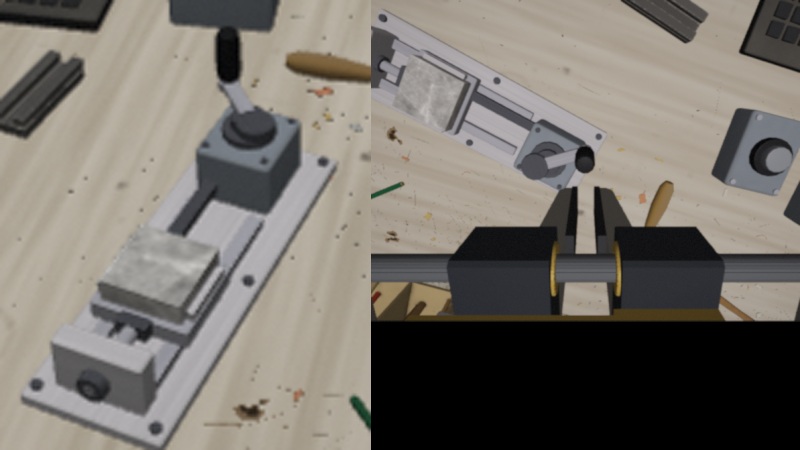

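The carriage still looks home. I'll check the crank angle from the wrist picture (handle top at about (320,229)) and re-measure the pad from both views.

Run:
```python
from h import *
h=px('w4.png',320,229,131); v=h[:2]-[514,40.3]; print(h, np.hypot(*v), np.arctan2(-v@[.98,-.199],-v@[.199,.98])%6.283)
a=cv2.imread('pics/top1.png'); b=cv2.imread('pics/side4.png')
A=cv2.resize(a[165:255,375:505],(580,402),interpolation=2); B=cv2.resize(b[140:225,305:385],(220,234),interpolation=2)
B=cv2.copyMakeBorder(B,0,402-234,0,0,0); cv2.imwrite('pics/c5.png',np.hstack([A,B]))
```

```text
[549.83179437   6.8546569  131.        ] 49.01539006404654 5.262830257433951
```

View pics/c5.png

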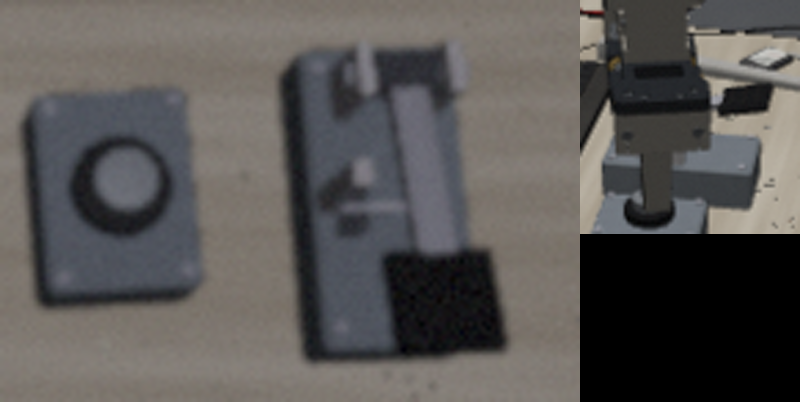

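Run:
```python
from h import *
w=cv2.imread('pics/w4.png')
for q in (5.2,5.3,5.4,5.5):
    p=np.array([514,40.3])+45*(-np.sin(q)*np.array([.98,-.199])-np.cos(q)*np.array([.199,.98]))
    print(q,p.round(1),proj('w4.png',[*p,131]).round(1),proj('w4.png',[*p,85]).round(1))
g=cv2.cvtColor(w,6)[200:275,290:350]; ys,xs=np.where(g<45); print(xs.min()+290,xs.max()+290,ys.min()+200,ys.max()+200)
cv2.imwrite('pics/c6.png',cv2.resize(w[190:270,210:350],None,fx=5,fy=5,interpolation=2))
```

```text
5.2 [548.8  11.7] [312.  228.2] [313.2 213.4]
5.3 [545.7   8.4] [315.6 234.3] [316.2 218.7]
5.4 [542.4   5.4] [318.5 240.7] [318.7 224.1]
5.5 [538.8   2.7] [320.8 247.3] [320.6 229.8]
305 332 218 256
```

View pics/c6.png

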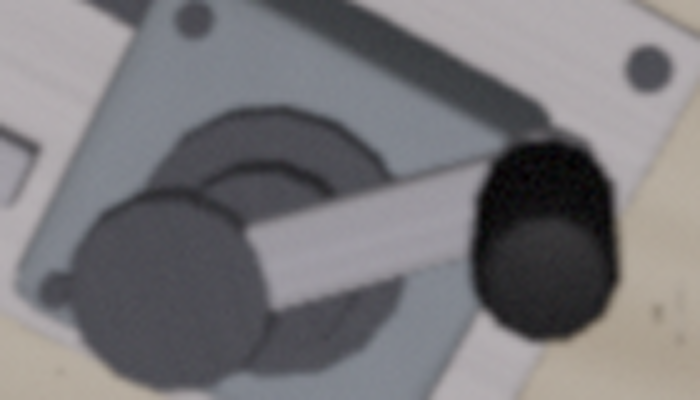

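The handle top centre at (319.2,245.2) matches q≈5.47, so the earlier 5.26 came from a misread pixel. The carriage is home. I'm moving above the lever pad at (534,-349) with the fingers shut.

```bash
python3 -m inch '[10,3,0,0,0,0,0, 35,11,0,0,0,0,0, 70,23,0,0,0,0,0, 110,36,0,0,0,0,0, 150,49,0,0,0,0,0, 190,62,0,0,0,0,0, 230,76,0,0,0,0,0, 270,89,0,0,0,0,0, 305,100,0,0,0,0,0, 325,107,0,0,0,0,0, 333,110,0,0,0,0,0, 333,110,0,0,0,0,0, 333,110,0,0,0,0,0]'
python3 - <<'E'
from h import *
w=grab('wrist','w7.png')
s=ctrl.get_state(); print(s['clock'],s['tool_pos'],s['ee_rot'].round(3),s['finger_gap'],s['ft_force'])
print(proj('w7.png',[534,-349,108]))
E
```

```text
clock: 8.8
tool_pos: [534.3, -347.2, 200.1]
ee_rot: [0.81, -0.587, -0.001, -0.0]
ft_force: [0.1, 0.2, -0.1]
finger_gap: 0.004
8.85 [ 534.58642903 -346.80507398  200.33191825] [ 0.81  -0.587 -0.    -0.   ] 0.004109923793113482 [ 0.18124727 -0.38480689 -0.08008085]
[322.94469003 244.52962356]
```

View pics/w7.png

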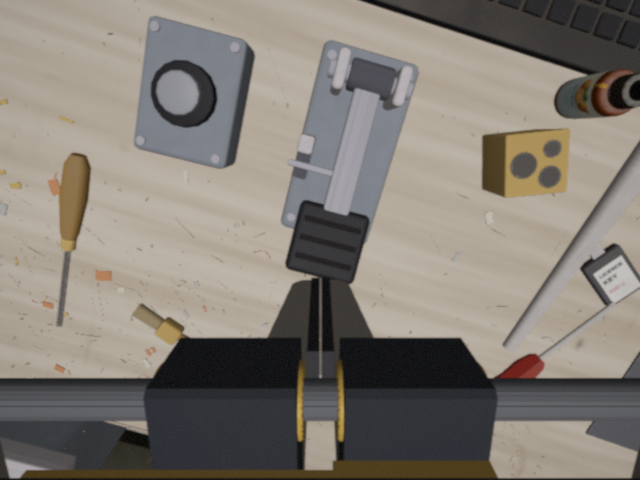

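The pad is centred near (328,240), so I'll correct by about +5,-2. I'll descend to just pressing and check.

```bash
python3 -m inch '[5,-2,10,0,0,0,0, 5,-2,35,0,0,0,0, 5,-2,60,0,0,0,0, 5,-2,78,0,0,0,0, 5,-2,86,0,0,0,0, 5,-2,91,0,0,0,0, 5,-2,95,0,0,0,0, 5,-2,99,0,0,0,0, 5,-2,102,0,0,0,0, 5,-2,102,0,0,0,0, 5,-2,102,0,0,0,0]'
```

```text
clock: 9.95
tool_pos: [537.7, -353.0, 99.7]
ee_rot: [0.809, -0.588, 0.0, 0.0]
ft_force: [-4.2, 1.1, 5.9]
finger_gap: 0.004
```

```bash
python3 -m inch '[0,0,3,0,0,0,0, 0,0,6,0,0,0,0, 0,0,9,0,0,0,0, 0,0,11,0,0,0,0, 0,0,11,0,0,0,0, 0,0,11,0,0,0,0, 0,0,11,0,0,0,0, 0,0,11,0,0,0,0, 0,0,11,0,0,0,0, 0,0,11,0,0,0,0, 0,0,11,0,0,0,0, 0,0,11,0,0,0,0, 0,0,11,0,0,0,0, 0,0,11,0,0,0,0, 0,0,11,0,0,0,0, 0,0,11,0,0,0,0]'
python3 - <<'E'
from h import *
w=grab('wrist','w8.png')['frame']; b=grab('side','side8.png')['frame']
s=ctrl.get_state(); print(s['clock'],s['tool_pos'],s['finger_gap'],s['ft_force'])
A=cv2.resize(w[60:320,230:470],(415,450),interpolation=2); B=cv2.resize(b[135:260,290:390],(360,450),interpolation=2)
cv2.imwrite('pics/c8.png',np.hstack([A,B]))
E
```

```text
clock: 11.55
tool_pos: [537.0, -353.3, 88.9]
ee_rot: [0.809, -0.588, -0.0, 0.001]
ft_force: [-4.6, 1.0, 8.1]
finger_gap: 0.003
11.65 [ 536.96111534 -353.29797718   88.86143585] 0.004506040215208965 [-5.47328872  1.36122266  6.36556191]
```

View pics/c8.png

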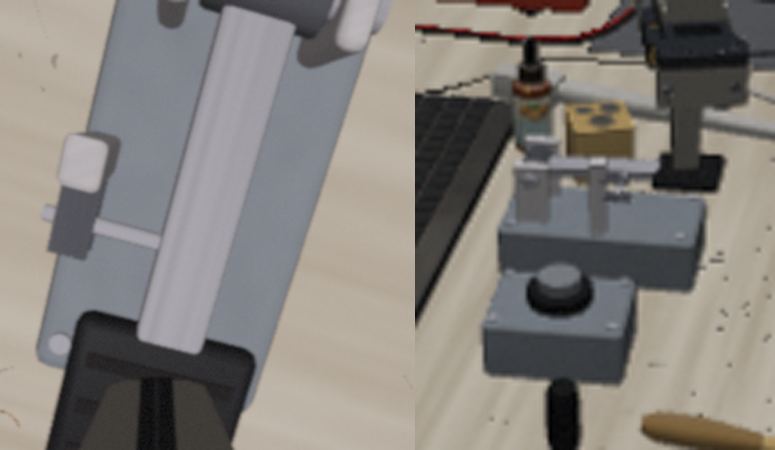

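The fingers rest on the pad centre, the lever is nearly level, and tip height (88.9 mm) and force (about 8 N) match the middle position. I'll hold a little longer, then hand in.

```bash
python3 -m inch '[0,0,0,0,0,0,0, 0,0,0,0,0,0,0, 0,0,0,0,0,0,0, 0,0,0,0,0,0,0, 0,0,0,0,0,0,0]' && python3 -c "
from plant import ctrl
print(ctrl.hand_in())"
```

```text
clock: 12.15
tool_pos: [537.0, -353.3, 88.9]
ee_rot: [0.809, -0.588, -0.0, 0.001]
ft_force: [-5.1, 1.3, 7.3]
finger_gap: 0.004
the job is handed in; nothing more can be done
None
```

I wound the crank clockwise until the carriage was home, let go of the handle, then pressed the lever half-way. I handed the job in at 12.2 s, still holding the lever.

- **Carriage home:** The crank stopped at about 5.46 rad with a 13 N reaction. After release the wrist picture gave about 5.47 rad, above the 5.31 rad needed, and the nose looked against the stop screw. An earlier reading of 5.26 rad came from picking the wrong pixel on the handle; the enlarged picture corrected it. I did not measure the carriage again after pressing the lever.
- **Lever held:** The fingertips were on the pad at 88.9 mm, against 89 mm for the middle position. Upward force was about 7–8 N, against 8 N expected, with a steady sideways force of about 5 N as well. I had held it for about 1.8 s when I handed in. The last picture shows the lever nearly level, but I did not separately measure the pointer pin against both ribs.
- **Button and file:** The arm came no nearer than about 60 mm to the button sideways, and stayed well above both things. The last side picture shows no visible change in either, but I did not measure their positions again.

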